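# Isolate the press for a punch change

### The arm

A 6-joint arm with a two-finger parallel gripper is mounted at the origin on a cart in front of the work surface, level with it; the furniture and walls round the work are solid. World frame = base frame: x ahead of the robot, y to its left, z up, the work surface at z = 0. Lengths are in m, angles in rad, forces in N, time in s.
With the tool pointing down it reaches from about 0.35 to 0.85 m from the base axis. Payload 8.1 kg.
Tool frame: the origin (TCP) lies on the front face of the gripper's body, between the roots of the fingers; the fingertips stand 73 mm ahead of it and the grasp point (between the pads) lies 54 mm ahead of it; z points along the fingers, y is the line along which they close (so a half turn about z gives the same grasp; the last joint's range is limited). The gripper opens to 85 mm and grips with 20 to 120 N. Pads are 22 mm wide; open, the fingers measure 114 mm over their backs; the gripper's body (76 mm by 85 mm) begins 54 mm behind the grasp point. The pads swing forward as they close: fully open they stand 13 mm farther back than shut.
Start: joints at [1.151, 0.13, 1.488, -0, 1.523, -0.085], TCP at [0.197, 0.567, 0.304] pointing down, gripper open.
Joint ranges: [-2.96, 2.96], [-0.89, 2.26], [0.02, 2.5], [-1.34, 4.48], [0, 2.73], [-2.66, 2.66]. Speed limits (rad/s): [2.39, 2.39, 2.79, 3.14, 3.14, 3.14].

### API

Orientations are given as a unit quaternion [x, y, z, w].
In Python, from rig import observe, capture, camera_info, ticket, nets gives the robot as it stands.
- The arm moves only by the shell command python3 -m inch 'ROWS' [FORCE]. ROWS is JSON, a list of rows, each an object of numbers: "gripper": the finger opening in mm, from 0 to 85.4; "dx", "dy", "dz": the shift along the tool's x, y, z in mm; "turn": the turn about the tool's z in rad. A call has 1 to 10 rows; each row shifts and turns the commanded pose from where the row before left it, along the tool's axes as they then stand; what a row does not reach is not made up. A row lasts 1/8 s, in which the tool goes at most 62.5 mm and 10.7 degrees, less where a joint would pass 70% of its speed; a pose out of reach is approached as far as the arm can. A call is refused whole if a number of a shift passes 62.5 or a number of a turn 0.188, either way. A call with a gripper value outside its range is refused whole. The fingers move at their own pace and stop on an object; FORCE is the grip in N (left out, the last holds). Time passes only in rows, so rows that do not move let the fingers close. It gives the time, the measured TCP pose, the force, the opening and the grip force at its end, in the units of the state.
- observe(): the state, without advancing time (a new reading comes with each control period).
- capture(name): name is "scene" or "top" or "wrist"; returns the picture (420x560x3 uint8, red, green, blue); there is no depth.
- camera_info(name): a dict with "mtx" (3x3 intrinsics, pixels), "xyz" and "rotation" of the camera in the world; the wrist camera has in their place "hand_eye" (4x4, takes a point from camera to tool coordinates, whose origin is the TCP and whose axes are the flange's). Camera axes: x right, y up, looking along -z (the intrinsics and any distortion apply to the point x, -y, -z); pixel columns grow to the right and rows downward; lengths in m; the calibration is good to about 2 mm. A picture is of the moment at which its call begins: read the wrist's pose just before it. camera_info takes no time and is no camera call.
- ticket.job_done(): hands the job in; it is judged then, once.
Trained networks look in the newest picture that a camera, given by its name, has taken for a name from the list of things; names that differ only in an ending like _2 or _b are one class to them, and where a whole thing is asked for, a point or a joint stands for the part that bears it (a point fixed in the world has none). Each returns a list of dicts, best first, with "score" (0 to 1); they miss things now and then, are a little off and sometimes report something else, mostly with a low value. They report only what shows in the picture. A call takes as long as a camera call.
- nets.look_for(camera, query): "bbox" ([left, top, right, bottom] in pixels, round what is visible of it).
The state is a dict: "time_s": time; "joint_positions": joint angles; "qd": joint speeds; "effort": joint torques, N m; "eef_pos": TCP position; "orientation": TCP orientation; "ft_force": force on the tool from outside, world axes, zero at the start; "wrist_torque": the same for the moment, N m; "gripper_width": finger opening in m; "grasp_force": force on a finger pad.
Only numpy, scipy, OpenCV 4.12 (cv2) and the standard library are available. Lean on these libraries where they do the work, as an engineer would, in place of code of your own. Each camera call takes 0.05 s, during which the arm holds its last target. There are 200 camera calls.

### The job

The punch in the press is to be changed, so isolate the press first: on the larger of the two isolator boxes on the bench (the one with the wide bail handle), throw the handle over from on, where it leans towards the cable gland, to off, fully to the other side until it snaps home. Leave the smaller isolator with the ball lever switched on.

Things in the scene. Friction and masses are not known exactly. Their poses are not given: they have to be found in the camera images.
- press_isolator: Press isolator, to be switched off: the larger grey box, fixed, 120 (x) x 86 (y) x 50 mm high. Origin: centre of its underside on the bench, z up; black cable gland 32 mm out of its -x end. On top a steel bail: two 8 mm arms, 52 mm clear between them, and a black crossbar along y (14 mm thick, 72 long, 75 mm from the hinge). Hinge along y, over the box centre, 62 mm above the bench.
- press_lever (a joint): Angle of the bail (rad). 0 = on, leaning 29 degrees to the box's -x (gland): crossbar centre at x -36, z 128 mm in the box frame. 0.5 = upright, bar at x 0, z 137. 1.0 = off, leaning to +x: bar at x +36, z 128. Stops at both ends. A sprung detent holds it at either end; a level push of about 3 to 10 N on the crossbar moves it, and well past upright it snaps on by itself.
- small_isolator: Another isolator, which stays on: smaller grey box, fixed, 90 (x) x 56 (y) x 40 mm high, with one 8 mm stem and a black 20 mm ball 55 mm from a hinge along y, 52 mm above the bench. Origin: centre of its underside, z up; gland at its -x end. The two boxes may stand in either place.
- small_lever (a joint): Angle of the small isolator's lever (rad): 0 = on, leaning to its -x (gland) end, as it starts and must remain; 1.0 = off.

How it is judged:
At the end, for the whole second after the job is handed in: The press isolator's handle stands within 10 degrees of its off stop and the small isolator's lever within 10 degrees of its on stop (value of joint press_lever above 0.82 rad and value of joint small_lever below 0.18 rad); the robot touches nothing.
It fails at once if the small isolator is switched: its lever is pushed to or past upright (value of joint small_lever above 0.45 rad).
It also fails if it takes over 29 s, if anything falls off the work surface, if the arm or the gripper's body presses on something with over 40 N, if the wrist force passes 120 N, or if a joint passes its speed limit or range.

## Working session

There is one attempt and no reset: what is moved stays moved. The work goes in short steps, Python scripts to look and compute and a shell command to move; the robot and the scene stay as the last step left them, time stands still between calls to the robot, and variables do not carry over. Pictures are saved under pics/ and viewed, at most 10 in all, crops included, and the job is handed in when it is done.

```bash
mkdir -p pics
python3 - <<'E'
from rig import observe,capture,camera_info,nets
import cv2,numpy as np
s=observe();print(s['eef_pos'],s['orientation'],s['time_s'])
a=[]
for c in ['scene','top']:
    im=capture(c);a.append(im)
    for q in ['press_isolator','small_isolator','press_lever']:
        print(c,q,[(np.round(d['bbox']).tolist(),round(d['score'],2)) for d in nets.look_for(c,q)[:3]])
    print({k:np.round(v,3).tolist() if not isinstance(v,str) else v for k,v in camera_info(c).items() })
for c,i in zip(['scene','top'],a): cv2.imwrite(f'pics/{c}1.png',i[:,:,::-1])
E
```

```text
[0.19697177 0.56629532 0.30285108] [ 1.66643356e-01  9.86016806e-01 -8.93744204e-04 -2.28739095e-04] 0.0
scene press_isolator [([209.0, 155.0, 300.0, 260.0], 0.67)]
scene small_isolator [([298.0, 304.0, 380.0, 382.0], 0.9)]
scene press_lever [([222.0, 158.0, 267.0, 216.0], 0.95)]
{'mtx': [[539.052, 0.0, 291.247], [0.0, 539.052, 216.34], [0.0, 0.0, 1.0]], 'xyz': [0.16, -0.351, 0.615], 'rotation': [0.414, -0.129, -0.283, 0.855]}
top press_isolator [([206.0, 194.0, 268.0, 248.0], 0.93)]
top small_isolator [([328.0, 229.0, 382.0, 260.0], 0.68)]
top press_lever [([212.0, 205.0, 241.0, 238.0], 0.71)]
{'mtx': [[379.262, 0.0, 282.339], [0.0, 379.262, 215.406], [0.0, 0.0, 1.0]], 'xyz': [0.459, 0.178, 0.92], 'rotation': [0.029, -0.038, -0.697, 0.715]}
```

View pics/scene1.png

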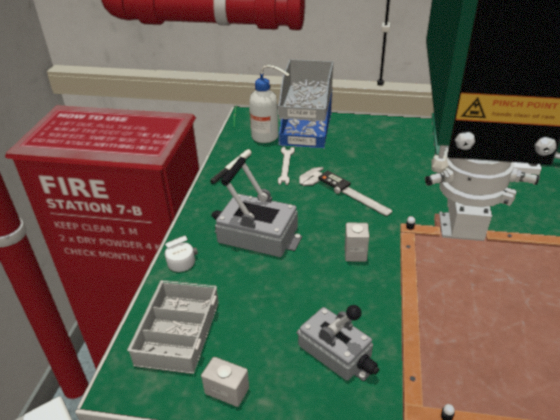

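View pics/top1.png

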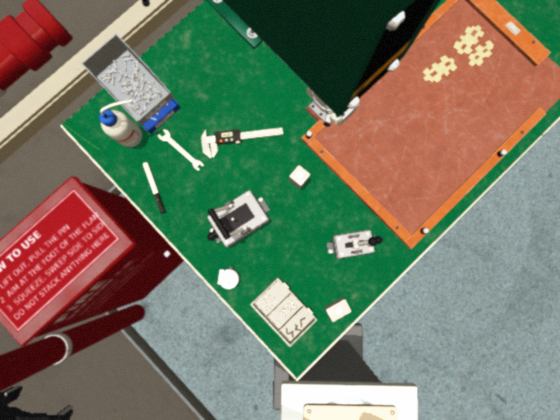

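The press isolator is at top (237,221), with its gland lower-left at about (212,238) and the crossbar at about (218,222). The small one is at (355,244) with its gland on the right. I'll zoom in to pick points.

Run:
```python
import cv2,numpy as np
a=cv2.imread('pics/top1.png')[180:260,190:290];b=cv2.imread('pics/scene1.png')[145:265,200:310]
cv2.imwrite('pics/z.png',np.hstack([cv2.resize(a,(500,400),interpolation=2)[:, :380],cv2.resize(b,None,fx=3.333,fy=3.333,interpolation=2)[:400]]))
```

```text
(no output)
```

View pics/z.png

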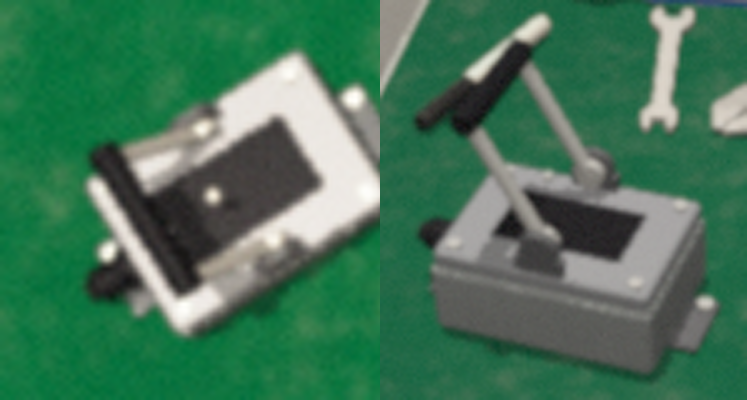

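```bash
cat > fit.py <<'E'
from rig import camera_info,observe
import numpy as np
from scipy.optimize import least_squares
from scipy.spatial.transform import Rotation as R
obs={'top':[((-36,36,128),(211.4,211)),((-36,-36,128),(227.4,236.4)),((60,43,50),(249.4,191)),((-60,-43,50),(227,246.4)),((-60,43,50),(208,217))],
'scene':[((-36,-36,128),(225.5,181.6)),((-36,36,128),(242.9,159.4)),((60,-43,50),(281,235)),((60,43,50),(296.9,206.5)),((-60,-43,50),(217,223))]}
def res(p):
    o=[]
    for c,l in obs.items():
        i=camera_info(c);K=np.array(i['mtx']);r=R.from_quat(i['rotation']) if np.size(i['rotation'])==4 else R.from_matrix(i['rotation'])
        for m,uv in l:
            w=R.from_euler('z',p[2]).apply(np.array(m)/1000)+[p[0],p[1],0]
            q=r.inv().apply(w-np.array(i['xyz']))*[1,-1,-1]
            q=K@q;o+=list(q[:2]/q[2]-uv)
    return np.array(o)
s=least_squares(res,[0.45,0.3,-0.6],loss='soft_l1');p=s.x
print(p,np.round(res(p).reshape(-1,2),1).tolist())
W=lambda x,y=0:np.array(p[:2])+R.from_euler('z',p[2]).as_matrix()[:2,:2]@[x/1000,y/1000]
st=observe();T=R.from_quat(st['orientation']);print(T.as_matrix().round(3).tolist())
for x in(-100,-36,20):print(x,W(x),'tool delta mm',(T.inv().apply(np.r_[W(x),0.19]-st['eef_pos'])*1000).round())
print('box x in tool',T.inv().apply([np.cos(p[2]),np.sin(p[2]),0]))
E
python3 fit.py
```

```text
[ 0.53238895  0.26795506 -0.96512734] [[-0.5, -0.9], [2.1, 2.4], [0.8, -2.3], [-0.6, 1.9], [-1.7, -0.1], [-0.5, 1.4], [0.0, 0.1], [0.9, 0.7], [1.9, -1.6], [-2.7, -1.9]]
[[-0.944, 0.329, -0.0], [0.329, 0.944, -0.0], [0.0, -0.0, -1.0]]
-100 [0.47545773 0.3501672 ] tool delta mm [-334. -113.  114.]
-36 [0.51189371 0.29755143] tool delta mm [-386. -151.  114.]
20 [0.54377519 0.25151263] tool delta mm [-431. -184.  114.]
box x in tool [-8.07848536e-01 -5.89390130e-01  1.35376538e-04]
```

Run:
```python
from rig import camera_info
import numpy as np
from scipy.spatial.transform import Rotation as R
def ray(c,uv):
    i=camera_info(c);d=np.linalg.inv(np.array(i['mtx']))@[*uv,1]
    return np.array(i['xyz']),R.from_quat(i['rotation']).apply(d*[1,-1,-1])
for n,a,b in [('postbase',(143,312),(70,390)),('station topright',(72,180),(195,118)),('station front top corner',(135,245),(147,160))]:
    o1,d1=ray('top',a);o2,d2=ray('scene',b)
    t=np.linalg.lstsq(np.c_[d1,-d2],o2-o1,rcond=None)[0]
    print(n,o1+t[0]*d1,o2+t[1]*d2)
```

```text
postbase [ 0.19056624  0.73439147 -0.71827872] [ 0.16443617  0.74339985 -0.71094392]
station topright [0.61340267 0.66195276 0.03565811] [0.62088123 0.65806051 0.03483735]
station front top corner [0.46510535 0.4940509  0.06764733] [0.44173014 0.50400426 0.07115985]
```

```bash
python3 -m inch '[{"dx":-40,"dy":-5,"turn":0.1,"gripper":0}]'
```

```text
schema error: expected keys gripper, dx, dy, dz, turn
```

The station top is at about z 0.05 and the post is at y 0.74, so the path is clear at the present height.

```bash
python3 -m inch '[{"dx":-48,"dy":-16,"dz":0,"turn":0,"gripper":0},{"dx":-48,"dy":-16,"dz":0,"turn":0,"gripper":0},{"dx":-48,"dy":-16,"dz":0,"turn":0,"gripper":0},{"dx":-48,"dy":-16,"dz":0,"turn":0,"gripper":0},{"dx":-48,"dy":-16,"dz":0,"turn":0,"gripper":0},{"dx":-47,"dy":-16,"dz":0,"turn":0,"gripper":0},{"dx":-47,"dy":-17,"dz":0,"turn":0,"gripper":0},{"dx":0,"dy":0,"dz":0,"turn":0.16,"gripper":0},{"dx":0,"dy":0,"dz":0,"turn":0.16,"gripper":0},{"dx":0,"dy":0,"dz":0,"turn":0.16,"gripper":0}]'
python3 -m inch '[{"dx":0,"dy":0,"dz":0,"turn":0.15,"gripper":0},{"dx":0,"dy":0,"dz":0,"turn":0,"gripper":0},{"dx":0,"dy":0,"dz":0,"turn":0,"gripper":0}]'
python3 fit.py | tail -5
python3 - <<'E'
from rig import *
import cv2
cv2.imwrite('pics/s2.png',capture('scene')[:,:,::-1])
E
```

```text
time_s: 1.65
eef_pos: [0.4757, 0.3499, 0.3038]
orientation: [0.399, 0.917, -0.0, -0.0]
ft_force: [-0.6, 0.1, 0.2]
gripper_width: 0.0002
grasp_force: 0.0
time_s: 2.02
eef_pos: [0.4754, 0.3502, 0.3039]
orientation: [0.462, 0.887, -0.0, 0.0]
ft_force: [0.1, 0.8, -0.0]
gripper_width: 0.0002
grasp_force: 0.0
[[-0.572, 0.82, -0.0], [0.82, 0.572, -0.0], [-0.0, -0.0, -1.0]]
-100 [0.47545773 0.3501672 ] tool delta mm [ -0.  -0. 114.]
-36 [0.51189371 0.29755143] tool delta mm [-64.  -0. 114.]
20 [0.54377519 0.25151263] tool delta mm [-120.   -0.  114.]
box x in tool [-9.99993217e-01 -3.68311965e-03  1.01836973e-05]
```

View pics/s2.png

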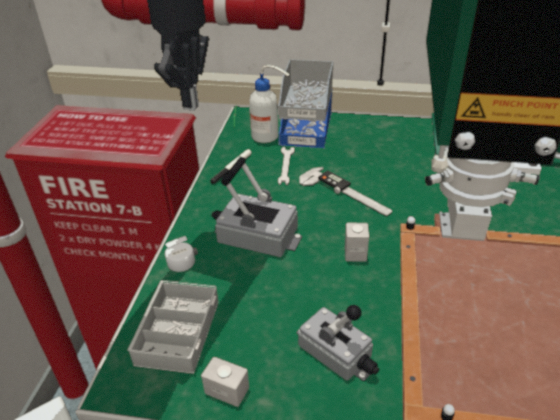

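The fingertips are at (188,104), above and on the gland side of the bar at about (235,170), as planned. Next I descend and approach.

```bash
python3 -m inch '[{"dx":0,"dy":0,"dz":38,"turn":0,"gripper":0},{"dx":0,"dy":0,"dz":38,"turn":0,"gripper":0},{"dx":0,"dy":0,"dz":37,"turn":0,"gripper":0},{"dx":0,"dy":0,"dz":0,"turn":0,"gripper":0},{"dx":-15,"dy":0,"dz":0,"turn":0,"gripper":0},{"dx":-15,"dy":0,"dz":0,"turn":0,"gripper":0},{"dx":0,"dy":0,"dz":0,"turn":0,"gripper":0},{"dx":0,"dy":0,"dz":0,"turn":0,"gripper":0}]'
python3 - <<'E'
from rig import *
import cv2
a=capture('scene');cv2.imwrite('pics/s3.png',cv2.resize(a[80:280,130:330,::-1],(560,560)))
E
```

```text
time_s: 3.08
eef_pos: [0.4931, 0.3255, 0.1918]
orientation: [0.464, 0.886, 0.001, 0.0]
ft_force: [-0.8, 0.4, 0.6]
gripper_width: 0.0002
grasp_force: 0.0
```

View pics/s3.png

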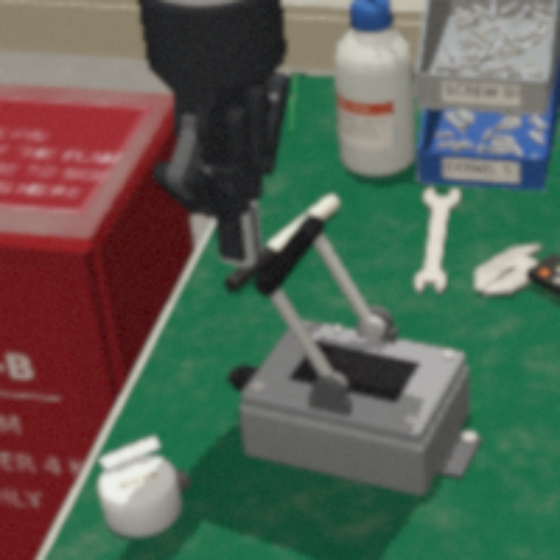

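The tips at crop (235,255) sit just behind the bar (crop 270–320, 220–290), level with it. Now I push.

```bash
python3 -m inch '[{"dx":-10,"dy":0,"dz":3,"turn":0,"gripper":0},{"dx":-10,"dy":0,"dz":0,"turn":0,"gripper":0},{"dx":-10,"dy":0,"dz":0,"turn":0,"gripper":0},{"dx":-10,"dy":0,"dz":0,"turn":0,"gripper":0}]'
python3 -m inch '[{"dx":-10,"dy":0,"dz":0,"turn":0,"gripper":0},{"dx":-10,"dy":0,"dz":0,"turn":0,"gripper":0},{"dx":-10,"dy":0,"dz":0,"turn":0,"gripper":0},{"dx":-10,"dy":0,"dz":0,"turn":0,"gripper":0},{"dx":0,"dy":0,"dz":0,"turn":0,"gripper":0},{"dx":0,"dy":0,"dz":0,"turn":0,"gripper":0}]'
python3 - <<'E'
from rig import *
import cv2
a=capture('scene');cv2.imwrite('pics/s4.png',cv2.resize(a[80:280,130:330,::-1],(560,560)))
E
```

```text
time_s: 3.62
eef_pos: [0.5156, 0.2925, 0.1881]
orientation: [0.464, 0.886, 0.0, -0.0]
ft_force: [-0.7, 1.6, 1.7]
gripper_width: -0.0001
grasp_force: 1.1
time_s: 4.38
eef_pos: [0.5381, 0.2598, 0.1879]
orientation: [0.464, 0.886, 0.0, -0.0]
ft_force: [-0.2, -0.5, 0.0]
gripper_width: -0.0003
grasp_force: 0.0
```

View pics/s4.png

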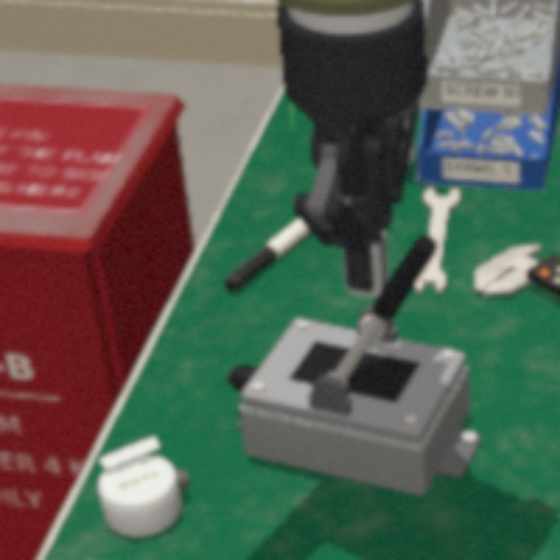

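The bail has gone over: the bar's centre is at about crop (405,278), and the contact force is zero. I'll back off, lift, and check the angle.

```bash
python3 -m inch '[{"dx":25,"dy":0,"dz":0,"turn":0,"gripper":0},{"dx":10,"dy":0,"dz":-30,"turn":0,"gripper":0},{"dx":0,"dy":0,"dz":-50,"turn":0,"gripper":0},{"dx":0,"dy":0,"dz":-50,"turn":0,"gripper":0},{"dx":0,"dy":0,"dz":0,"turn":0,"gripper":0},{"dx":0,"dy":0,"dz":0,"turn":0,"gripper":0}]'
python3 - <<'E'
from rig import *
import cv2,numpy as np,contextlib,io
with contextlib.redirect_stdout(io.StringIO()): import fit
for th in (.6,.7,.8,.9,1.0):
    a=th-.5-.0; a=(th-.5)
    pts=[]
    for y in(-36,36): pts.append(((75*np.sin(a),y,62+75*np.cos(a)),(0,0)))
    fit.obs={'scene':pts};print(th,fit.res(fit.p).round(1))
a=capture('scene');cv2.imwrite('pics/s5.png',cv2.resize(a[130:270,200:340,::-1],(560,560)))
E
```

```text
time_s: 5.18
eef_pos: [0.5179, 0.2888, 0.3176]
orientation: [0.464, 0.886, 0.0, 0.0]
ft_force: [-0.5, -0.3, -1.1]
gripper_width: -0.0003
grasp_force: 0.0
0.6 [250.2 183.4 267.  159.4]
0.7 [254.7 184.9 271.2 160.8]
0.8 [259.1 186.7 275.4 162.5]
0.9 [263.4 188.9 279.5 164.5]
1.0 [267.6 191.4 283.4 166.9]
```

View pics/s5.png

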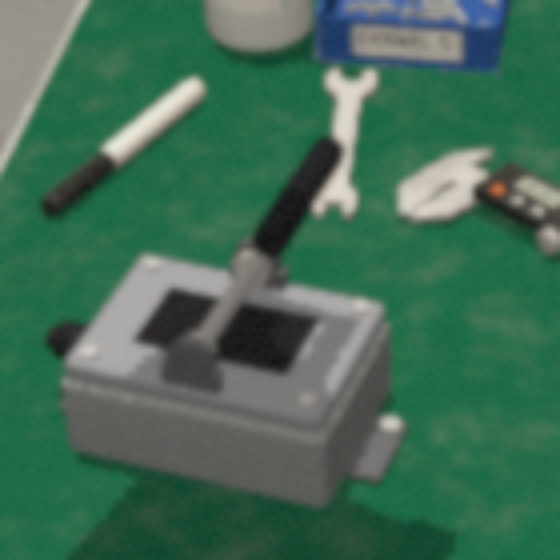

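The bar's ends are at about px (266,191) and (283,167), which matches the predicted full-off position (lever 1.0). The gripper is clear of everything.

```bash
python3 -c "
from rig import ticket
print(ticket.job_done())"
```

```text
the job is handed in; nothing more can be done
None
```

The press isolator's handle is thrown fully to off (the last image matches its off stop), the small isolator's lever was never approached and should still be on, and the job was handed in at about 5 s with the gripper clear.

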